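# Load the dry-block heater

## Task

Load the dry-block heater: stand the big blue-capped bottle in the blue block, the plugged flask in the red block, and put the aluminium sleeve in the green block with the orange-capped tube inside it. Everything must end upright, fully down on the floor of its bore and let go; set things down rather than drop them, do not tip them over, and leave the red tip box and the petri dish where they are.

Things in the scene. Friction and masses are not known exactly. Their poses are not given: they have to be found in the camera images.
- bottle: Clear reagent bottle with a dark blue screw cap (fixed on), standing on the bench; body 70 mm across up to 88 mm high, cap 49 mm across from 88 mm to the top at 138 mm; about 0.35 kg. Grip it by the cap. Origin: centre of its underside, z up.
- flask: 100 ml conical (Erlenmeyer) glass flask with a cream cellulose plug (fixed in), the one on the open bench in front, 141 mm high; base 62 mm across up to 34 mm, cone above it, neck 29 mm across from about 85 to 104 mm, plug 31 mm across from 106 to 134 mm; about 0.1 kg. Grip it by the neck. Origin: centre of its underside, z up.
- sleeve: Reducing sleeve: plain turned-aluminium cup, 48 mm across outside, 70 mm high, open at the top with a 36 mm wide bore down to a 6 mm floor; 0.12 kg. Seated in the green block its upper 40 mm stand proud. Origin: centre of its underside, z up.
- tube_50: Self-standing 50 ml tube with a ribbed orange cap (fixed on), 115 mm high; clear body 30 mm across with a tapered foot, cap 35 mm across from 95 mm to the top; 0.05 kg. Goes into the sleeve, where its underside comes to 6 mm above the sleeve's origin. Origin: centre of its underside, z up.
- block_blue: Blue anodised aluminium block, 100 x 100 x 45 mm, fixed in one of the heater's three bays, which are 110 mm apart; its square top lies 45 mm above its origin (level with the heater's rim, 75 mm above the bench). One round bore in the middle of the top, 75.5 mm across and 30 mm deep, with a 4 mm chamfer at the mouth; bore floor 15 mm above the origin. Takes the bottle. Origin: centre of the underside, on the bore's axis; z up.
- block_red: Red anodised aluminium block, 100 x 100 x 45 mm, fixed in one of the heater's three bays, which are 110 mm apart; its square top lies 45 mm above its origin (level with the heater's rim, 75 mm above the bench). One round bore in the middle of the top, 68 mm across and 30 mm deep, with a 4 mm chamfer at the mouth; bore floor 15 mm above the origin. Takes the flask. Origin: centre of the underside, on the bore's axis; z up.
- block_green: Green anodised aluminium block, 100 x 100 x 45 mm, fixed in one of the heater's three bays, which are 110 mm apart; its square top lies 45 mm above its origin (level with the heater's rim, 75 mm above the bench). One round bore in the middle of the top, 54 mm across and 30 mm deep, with a 4 mm chamfer at the mouth; bore floor 15 mm above the origin. Takes the sleeve. Origin: centre of the underside, on the bore's axis; z up.
- heater: Dry-block heater, white housing about 155 mm deep and 354 mm wide, rim 75 mm above the bench, fixed; control panel on the side towards the robot. Origin on the bench under the middle bay; the bays lie along its y axis at -110, 0 and +110 mm, its front faces its -x.
- tip_box_red_front: Bystander: red pipette-tip box with clear lid, 86 x 121 x 67 mm, to the left of the heater. Leave it. Origin: centre of its underside.
- petri_dish: Bystander: round petri dish, 92 mm across, 16 mm high, on the bench in front of the heater. Leave it. Origin: centre of its underside.

How it is judged:
By the outcome, as a careful person would: the job done as asked, in the order asked, and still so for the second after the job is handed in, with the robot touching nothing.
It also fails if it takes over 109 s, if anything falls off the work surface, if the arm or the gripper's body presses on something with over 40 N, if the wrist force passes 120 N, or if a joint passes its speed limit or range.

## Robot

A 6-joint arm with a two-finger parallel gripper is mounted at the origin on a cart in front of the work surface, level with it; the furniture and walls round the work are solid. World frame = base frame: x ahead of the robot, y to its left, z up, the work surface at z = 0. Lengths are in mm, angles in degrees, forces in N, time in s.
With the tool pointing down it reaches from about 350 to 850 mm from the base axis. Payload 8.1 kg.
Tool frame: the origin (TCP) lies between the finger pads; the fingertips stand 25 mm ahead of it and the grasp point (between the pads) lies 6 mm ahead of it (r.tcp_to_tips is the distance from the TCP to the fingertips, in mm); z points along the fingers, y is the line along which they close (so a half turn about z gives the same grasp; the last joint's range is limited). The gripper opens to 85 mm and grips with 20 to 120 N. Pads are 22 mm wide; open, the fingers measure 114 mm over their backs; the gripper's body (76 mm by 85 mm) begins 54 mm behind the grasp point. The pads swing forward as they close: fully open they stand 13 mm farther back than shut.
Start: joints at [-70.955, 7.471, 85.268, -0, 87.261, -4.893], TCP at [243.47, -548.386, 256.292] pointing down, gripper open.
Joint ranges: [-169.43, 169.43], [-51.17, 129.36], [1.28, 143.12], [-76.62, 256.62], [0, 156.53], [-152.29, 152.29]. Speed limits (degrees/s): [136.94, 136.94, 159.86, 180, 180, 180].

## Interface

Orientations are given as [roll, pitch, yaw] about the fixed x, y, z axes, in that order (R = Rz(yaw) Ry(pitch) Rx(roll)).
In Python, from bench import r gives the robot as it stands.
- The arm moves only by the tool apply_moves, never from a script. Its arguments are lists of equal length, an entry for each row: "angular": the turn, a rotation vector about the world's x, y, z in units of 8 degrees (1.0 is 8 degrees), a list of three; "travel": the shift along the world's x, y, z in units of 40 mm (1.0 is 40 mm), a list of three; "jaw": the opening, from 0 (shut) to 1 (fully open). A call has 1 to 20 rows; each row shifts and turns the commanded pose from where the row before left it; what a row does not reach is not made up. A row lasts 1/8 s, in which the tool goes at most 62.5 mm and 10.7 degrees, less where a joint would pass 70% of its speed; a pose out of reach is approached as far as the arm can. A call is refused whole if a number of a shift passes 1 or a number of a turn 1, either way. A call with a gripper value outside its range is refused whole. The fingers move at their own pace and stop on an object; "force" is the grip in N (left out, the last holds). Time passes only in rows, so rows that do not move let the fingers close. It gives the time, the measured TCP pose, the force, the opening and the grip force at its end, in the units of the state.
- r.sense(): the state, without advancing time (a new reading comes with each control period).
- r.snapshot(name): name is "scene" or "top"; returns a dict with "color" (400x640x3 uint8, red, green, blue), "fx", "fy", "cx", "cy" (pixels), "distortion" ([k1, k2, p1, p2, k3] as OpenCV has them; the pictures are not rectified), "R" (3x3) and "t" (3): a world point X has camera coordinates R X + t. Camera axes: x right, y down, z forward; pixel columns grow to the right and rows downward; lengths in mm; the calibration is good to about 2 mm. A picture is of the moment at which its call begins. There is no depth.
- r.hand_in(): hands the job in; it is judged then, once.
The state is a dict: "time": time; "joint_pos": joint angles; "qd": joint speeds; "joint_efforts": joint torques, N m; "tool_pos": TCP position; "tcp_rot": TCP orientation; "ft_force": force on the tool from outside, world axes, zero at the start; "wrist_torque": the same for the moment, N m; "finger_gap": finger opening in mm; "grip_force": force on a finger pad.
Only numpy, scipy, OpenCV 4.12 (cv2) and the standard library are available. Lean on these libraries where they do the work, as an engineer would, in place of code of your own. Each camera call takes 0.05 s, during which the arm holds its last target. There are 200 camera calls.

## Working session

There is one attempt and no reset: what is moved stays moved. The work goes in short steps, Python scripts to look and compute and a tool call to move; the robot and the scene stay as the last step left them, time stands still between calls to the robot, and variables do not carry over. Pictures are saved under pics/ and viewed, at most 14 in all, crops included, and the job is handed in when it is done.

Besides the shell and the picture viewer there is one more tool, called after ">>>" by a JSON object that holds its "method" and its "body", one argument or row to a line. apply_moves: Moves the arm, as the interface text tells. Its arguments: {"type":"object","properties":{"angular":{"type":"array"},"travel":{"type":"array"},"jaw":{"type":"array"},"force":{"type":"number"}},"required":["angular","travel","jaw"]}

```bash
ls; mkdir -p pics; cat > h.py <<'E'
import numpy as np, cv2
from bench import r
def snap(n,save=None):
    s=r.snapshot(n)
    if save: cv2.imwrite(save,s["color"][:,:,::-1])
    return s
def ray(s,u,v):
    K=np.array([[s["fx"],0,s["cx"]],[0,s["fy"],s["cy"]],[0,0,1]])
    p=cv2.undistortPoints(np.array([[[u,v]]],float),K,np.array(s["distortion"],float))[0,0]
    R=np.array(s["R"]);t=np.array(s["t"]);return -R.T@t, R.T@np.array([p[0],p[1],1])
def onz(s,u,v,z):
    o,d=ray(s,u,v);return o+d*(z-o[2])/d[2]
def proj(s,X):
    K=np.array([[s["fx"],0,s["cx"]],[0,s["fy"],s["cy"]],[0,0,1]])
    return cv2.projectPoints(np.array(X,float).reshape(-1,3),cv2.Rodrigues(np.array(s["R"]))[0],np.array(s["t"],float),K,np.array(s["distortion"],float))[0].reshape(-1,2)
def tri(s1,p1,s2,p2):
    o1,d1=ray(s1,*p1);o2,d2=ray(s2,*p2)
    a=np.linalg.lstsq(np.array([d1,-d2]).T,o2-o1,rcond=None)[0]
    A=o1+a[0]*d1;B=o2+a[1]*d2;return (A+B)/2,np.linalg.norm(A-B)
E
python3 - <<'E'
from h import *
for n in("scene","top"):
    s=snap(n,f"pics/{n}0.png"); print(n,-np.array(s["R"]).T@np.array(s["t"]),s["fx"],np.array(s["R"])[2])
print(r.sense())
E
```

```text
pics
scene [-298.3668204   722.12143571  890.92602198] 389.1154657429099 [ 0.59988746 -0.52569041 -0.60314562]
top [ 390.91160703   21.51957218 1471.58242693] 400.6173072731625 [ 0.09379198 -0.01009827 -0.9955406 ]
{'time': 0.1, 'joint_pos': array([-7.09556286e+01,  7.51256394e+00,  8.53231730e+01,  1.75370242e-03,
        8.72622059e+01, -4.89331559e+00]), 'qd': array([ 0.08063078,  0.0459457 , -0.22837252, -0.00698633, -0.08350127,
       -0.0119324 ]), 'joint_efforts': array([ 2.93590265e-04, -5.70954323e+01, -5.01940370e+01, -2.93131798e-04,
        8.22304428e-03, -8.56965835e-05]), 'tool_pos': array([ 243.32339216, -547.94612482,  255.3294363 ]), 'tcp_rot': array([-1.79902564e+02, -1.00997584e-02,  2.39375932e+01]), 'ft_force': array([-0.22264598, -0.11403931,  0.15953336]), 'wrist_torque': array([ 0.00417779,  0.02699392, -0.00558253]), 'grip_force': 0.0, 'finger_gap': 85.1140660261018}
```

View pics/scene0.png

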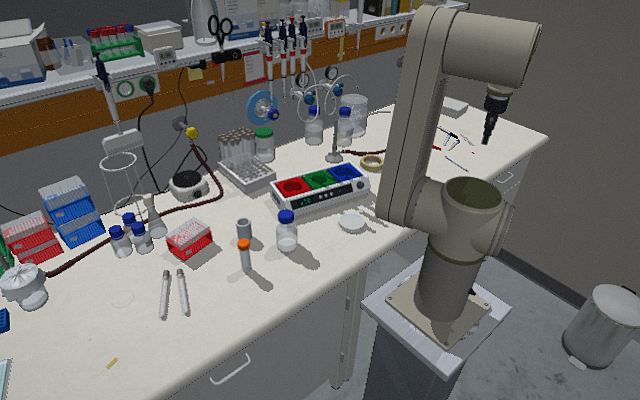

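View pics/top0.png

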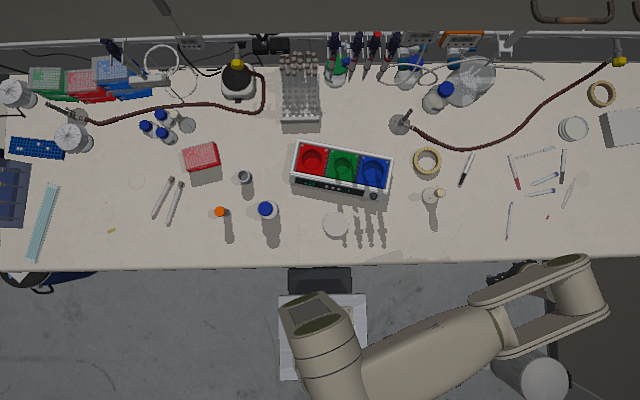

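The scene shows the bottle cap at (286,216), the orange cap at (243,243), the sleeve at (243,222) and the blocks at (290..345,180). In the top view they are at (267,209), (220,211), (244,176), red (313,160), green (343,166) and blue (373,172). The flask is at about (432,195) in the top view; the arm hides it in the scene view.

```bash
python3 - <<'E'
import cv2,numpy as np
t=cv2.imread("pics/top0.png");s=cv2.imread("pics/scene0.png")
a=cv2.resize(t[130:250,200:460],None,fx=3,fy=3,interpolation=cv2.INTER_CUBIC)
b=cv2.resize(s[155:285,230:380],None,fx=4,fy=4,interpolation=cv2.INTER_CUBIC)
cv2.imwrite("pics/c1.png",a);cv2.imwrite("pics/c2.png",b)
E
```

```text
(no output)
```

View pics/c1.png

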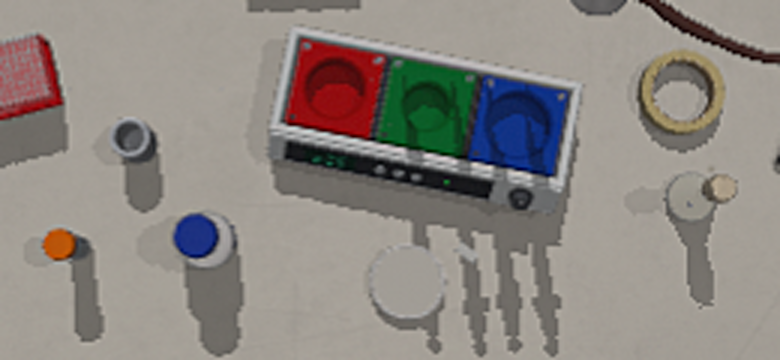

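View pics/c2.png

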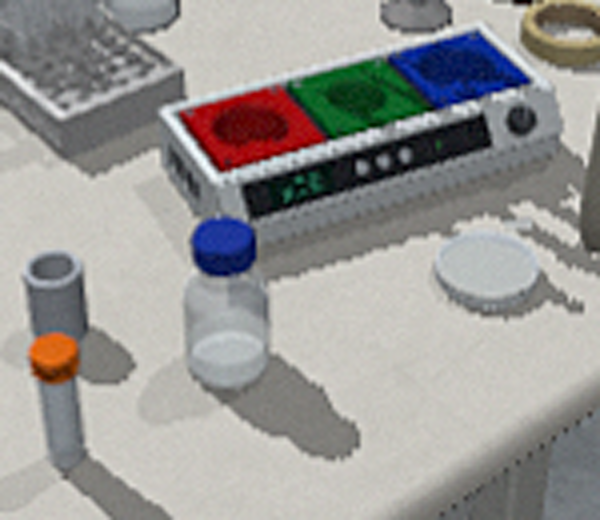

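Crops: in the top view the sleeve rim is centred at about (244.3,176), the flask base at about (430,195.5) and the plug at about (440,192.7). In the scene view the sleeve rim is at about (243.7,222).

```bash
cat >> h.py <<'E'
H={'red':[(0,6),(172,180)],'green':[(50,80)],'blue':[(108,128)],'orange':[(7,16)]}
def mask(s,c,box,smin=120,vmin=30):
    h=cv2.cvtColor(s["color"],cv2.COLOR_RGB2HSV);m=np.zeros(h.shape[:2],np.uint8)
    for a,b in H[c]: m|=cv2.inRange(h,(a,smin,vmin),(b,255,255))
    k=np.zeros_like(m);x0,y0,x1,y1=box;k[y0:y1,x0:x1]=m[y0:y1,x0:x1]
    n,l,st,c=cv2.connectedComponentsWithStats(k)
    i=1+np.argmax(st[1:,4]);return (l==i).astype(np.uint8),c[i],st[i]
def hullc(m):
    h=cv2.convexHull(cv2.findContours(m,0,cv2.CHAIN_APPROX_NONE)[0][0]);M=cv2.moments(h);return M['m10']/M['m00'],M['m01']/M['m00']
E
python3 - <<'E'
from h import *
np.set_printoptions(precision=1,suppress=True)
T=snap("top");S=snap("scene")
for c,bt,bs in(('red',(285,135,400,200),(265,150,380,220)),('green',(285,135,400,200),(265,150,380,220)),('blue',(350,145,400,200),(320,150,380,220))):
    L=[]
    for s,b in((T,bt),(S,bs)):
        m,_,st=mask(s,c,b,110); ct=max(cv2.findContours(m,0,cv2.CHAIN_APPROX_NONE)[0],key=len)[:,0]
        P=np.array([onz(s,u,v,75)[:2] for u,v in ct],np.float32)
        q=cv2.minAreaRect(P); L.append(hullc(m)); print(c,np.array(q[0]),np.array(q[1]),q[2],onz(s,*L[-1],75)[:2],st)
    print('  tri',tri(T,L[0],S,L[1]))
for n,c,bt,bs,z in(('bottle','blue',(250,190,285,235),(270,205,305,240),113),('tube','orange',(205,200,235,225),(230,230,260,260),105)):
    L=[hullc(mask(s,c,b)[0]) for s,b in((T,bt),(S,bs))]
    print(n,L,tri(T,L[0],S,L[1]),onz(T,*L[0],z),onz(S,*L[1],z))
print('sleeve',tri(T,(244.1,175.8),S,(243.6,221.9)),onz(T,244.1,175.8,70),onz(S,243.6,221.9,70))
print('flask base',onz(T,429.8,195.4,20),'plug',onz(T,439.8,192.5,134))
E
```

```text
red [634.2  28. ] [102.9 103. ] 77.28142547607422 [634.  28.] [295 143  34  34 836]
red [634.2  27.9] [106.3 102.1] 77.4789810180664 [632.7  29.7] [275 176  36  22 469]
  tri (array([634.4,  28.2,  73.3]), np.float64(0.4608741940309196))
green [610.3 -79.1] [101.5 102.2] 77.30448913574219 [610.3 -78.8] [325 149  34  33 812]
green [609.9 -78.5] [106.  101.8] 77.01886749267578 [609.2 -77. ] [302 170  35  20 417]
  tri (array([610.7, -78.7,  73.4]), np.float64(0.5797363440584461))
blue [ 586.1 -185.2] [102.9 102.8] 77.32008361816406 [ 585.8 -185.2] [356 155  33  34 832]
blue [ 586.6 -184.7] [105.2 102.1] 77.5462417602539 [ 585.5 -183.2] [327 163  35  19 399]
  tri (array([ 586.4, -185. ,   73.7]), np.float64(1.2172016150508782))
bottle [(264.9247685185185, 208.46527777777777), (285.64846743295016, 216.1590038314176)] (array([461.4, 186.7, 126.8]), np.float64(1.0443744228148781)) [462.4 188.8 113. ] [474.7 176.7 113. ]
tube [(219.2348008385744, 211.125786163522), (243.11764705882354, 243.9971988795518)] (array([456.7, 344.7, 107.6]), np.float64(1.6468696000140317)) [457.3 346.  105. ] [458.5 343.  105. ]
sleeve (array([582.6, 267.5,  66.8]), np.float64(1.7186698166774752)) [581.6 266.3  70. ] [579.9 269.9  70. ]
flask base [ 500.8 -401.9   20. ] plug [ 501.2 -403.2  134. ]
```

>>> {"method": "apply_moves", "body": {
  "angular": [
    [0, 0, 0.35],
    [0, 0, 0.35],
    [0, 0, 0.35],
    [0, 0, 0.35],
    [0, 0, 0.35],
    [0, 0, 0.35],
    [0, 0, 0.35],
    [0, 0, 0.35],
    [0, 0, 0.35],
    [0, 0, 0.35],
    [0, 0, 0.35],
    [0, 0, 0.35],
    [0, 0, 0.35],
    [0, 0, 0.35],
    [0, 0, 0.35],
    [0, 0, 0.35],
    [0, 0, 0.35],
    [0, 0, 0.35],
    [0, 0, 0.38],
    [0, 0, 0]
  ],
  "travel": [
    [0.5, 0.97, 0],
    [0.5, 0.97, 0],
    [0.5, 0.97, 0],
    [0.5, 0.97, 0],
    [0.5, 0.97, 0],
    [0.5, 0.97, 0],
    [0.5, 0.97, 0],
    [0.5, 0.97, 0],
    [0.5, 0.97, 0],
    [0.5, 0.97, 0],
    [0.05, 0.97, 0],
    [0.05, 0.97, 0],
    [0.05, 0.97, 0],
    [0.05, 0.97, 0],
    [0.05, 0.97, 0],
    [0.05, 0.97, 0],
    [0.05, 0.97, 0],
    [0.05, 0.97, 0],
    [0.05, 0.92, 0],
    [0, 0, 0]
  ],
  "jaw": [1, 1, 1, 1, 1, 1, 1, 1, 1, 1, 1, 1, 1, 1, 1, 1, 1, 1, 1, 1],
  "force": 60
}}

```text
time: 2.7
tool_pos: [461.1, 188.7, 256.0]
tcp_rot: [-180.0, -0.0, 77.6]
ft_force: [-0.2, 1.2, -0.4]
finger_gap: 85.7
grip_force: 0.0
```

```bash
python3 - <<'E'
from h import *
np.set_printoptions(precision=1,suppress=True)
s=snap("scene","pics/scene1.png");t=snap("top","pics/top1.png")
q=r.sense();print(q["time"],q["tool_pos"],q["tcp_rot"],r.tcp_to_tips)
print(proj(s,[[501,-402,20],[501,-402,134]]))
a=cv2.resize(s["color"][60:260,210:410,::-1],None,fx=3,fy=3,interpolation=cv2.INTER_CUBIC)
cv2.imwrite("pics/c3.png",a)
E
```

```text
2.8 [461.2 186.7 256. ] [-180.     0.    77.4] 25.0
[[395.8 173.9]
 [399.8 149.7]]
```

View pics/c3.png

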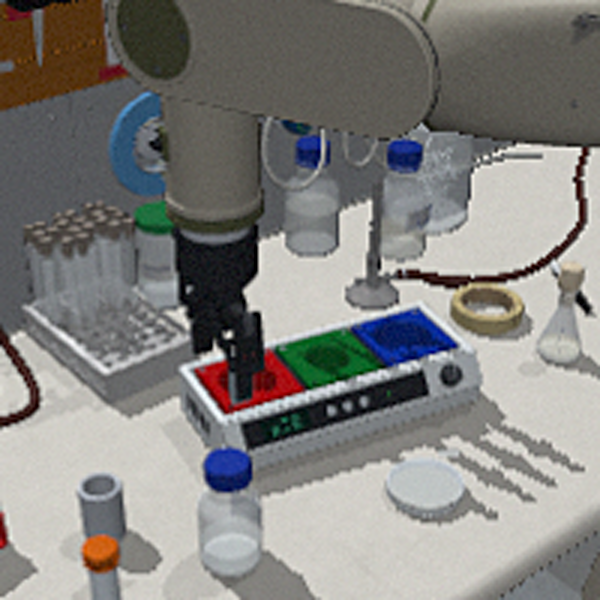

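The view shows the gripper above and behind the bottle, whose cap top is at about (285.7,213.7). The plug is at about (400.4,151.7), so the flask position is confirmed.

```bash
python3 - <<'E'
from h import *
np.set_printoptions(precision=1,suppress=True)
s=snap("scene");T=dict(s)
print(onz(s,285.7,213.7,138),onz(s,287,252.3,0))
t=cv2.imread("pics/top0.png")
hs=cv2.cvtColor(t,cv2.COLOR_BGR2HSV)[200:222,254:284]
print(hs[::2,:,2]);print((hs[::2,:,1]))
m,_,st=mask(s,'blue',(270,205,305,240));print(st)
h=cv2.cvtColor(s["color"],cv2.COLOR_RGB2HSV);print(h[206:228,286])
print(proj(s,[[461.5,187,138],[461.5,187,88],[461.5,187,0]]))
E
```

```text
[459.3 187.  138. ] [437.5 203.5   0. ]
[[163 165 166 164 164 165 167 169 172 168 164 162 151 144 145 146 150 154
  160 166 165 164 163 163 163 164 163 164 166 166]
 [167 160 152 152 155 160 134 113 118 125 128 128 127 122 114 130 163 171
  160 148 124 147 168 165 165 164 165 164 165 166]
 [151 150 152 155 130 107 121 129 129 129 128 130 129 129 131 125  93  93
  150 170 164 137 140 166 169 165 165 166 168 166]
 [152 152 155 146 129 127 129 131 128 129 128 129 128 129 129 131 129 101
   96 147 166 166 137 104 144 170 167 166 168 167]
 [152 154 156 125 124 131 129 129 129 130 128 129 129 129 129 129 133 110
   72 138 166 161 156 105 100 153 167 165 166 166]
 [153 154 155 123 112 127 130 128 129 127 127 129 128 128 129 131 130  96
   81 141 165 161 157 109  74 145 172 169 167 168]
 [152 151 153 155 116 102 123 130 128 129 128 128 129 132 133 124  83  71
  138 163 159 157 148  90  69 148 171 166 164 164]
 [151 152 151 153 148 138  97  91 114 130 133 133 136 125  86  59  96 143
  159 159 156 146 120  99 103 151 171 168 167 163]
 [152 152 150 150 151 146 140 125 127 158 145 120 147 163 15
[... 1390 characters left out ...]
    7   7   7   2  13  21  21  20  21  21  20  19]
 [ 21  20  20  22  25  23  23  22  17   7   2   2   5   6   5   5  11   4
    4   8  19  25  23  20  21  19  21  24  23  22]
 [ 23  21  23  23  21  22  22  21  22  19  23  21  21  22  22  19  19  21
   23  20  23  21  21  23  21  19  21  22  22  22]]
[278 209  16  15 189]
[[ 90  12 155]
 [ 98   7 150]
 [114  34 144]
 [115 151 149]
 [114 226 159]
 [114 204 160]
 [114 203 162]
 [114 211 156]
 [115 202 158]
 [114 204 164]
 [115 201 164]
 [115 200 159]
 [114 210 126]
 [111 242  80]
 [113 236  81]
 [115 214  81]
 [112 255  77]
 [113 255  69]
 [114  10 134]
 [ 66   7 174]
 [ 98   6 159]
 [ 90   2 154]]
[[285.3 213.3]
 [285.8 225.7]
 [286.6 246. ]]
```

>>> {"method": "apply_moves", "body": {
  "angular": [
    [0, 0, 0],
    [0, 0, 0],
    [0, 0, 0],
    [0, 0, 0],
    [0, 0, 0],
    [0, 0, 0],
    [0, 0, 0],
    [0, 0, 0],
    [0, 0, 0],
    [0, 0, 0],
    [0, 0, 0],
    [0, 0, 0],
    [0, 0, 0]
  ],
  "travel": [
    [-0.01, 0, -0.8],
    [0, 0, -0.8],
    [0, 0, -0.8],
    [0, 0, -0.6],
    [0, 0, -0.35],
    [0, 0, 0],
    [0, 0, 0],
    [0, 0, 0],
    [0, 0, 0],
    [0, 0, 0],
    [0, 0, 0],
    [0, 0, 0],
    [0, 0, 0]
  ],
  "jaw": [1, 1, 1, 1, 1, 1, 0.3, 0.3, 0.3, 0.3, 0.3, 0.3, 0.3],
  "force": 60
}}

```text
time: 4.47
tool_pos: [461.9, 187.1, 123.8]
tcp_rot: [179.9, -0.1, 77.4]
ft_force: [-1.9, -0.1, 5.5]
finger_gap: 47.8
grip_force: 61.5
```

>>> {"method": "apply_moves", "body": {
  "angular": [
    [0, 0, 0],
    [0, 0, 0],
    [0, 0, 0],
    [0, 0, 0],
    [0, 0, 0],
    [0, 0, 0],
    [0, 0, 0],
    [0, 0, 0],
    [0, 0, 0],
    [0, 0, 0],
    [0, 0, 0],
    [0, 0, 0],
    [0, 0, 0],
    [0, 0, 0],
    [0, 0, 0],
    [0, 0, 0],
    [0, 0, 0],
    [0, 0, 0]
  ],
  "travel": [
    [0, 0, 0.3],
    [0, 0, 0.6],
    [0, 0, 0.8],
    [0, 0, 0.8],
    [0, 0, 0.5],
    [0.15, -0.5, 0],
    [0.3, -0.9, 0],
    [0.3, -0.9, 0],
    [0.3, -0.9, 0],
    [0.3, -0.9, 0],
    [0.3, -0.9, 0],
    [0.3, -0.9, 0],
    [0.3, -0.9, 0],
    [0.3, -0.9, 0],
    [0.3, -0.9, 0],
    [0.26, -0.7, 0],
    [0, 0, 0],
    [0, 0, 0]
  ],
  "jaw": [0.3, 0.3, 0.3, 0.3, 0.3, 0.3, 0.3, 0.3, 0.3, 0.3, 0.3, 0.3, 0.3, 0.3, 0.3, 0.3, 0.3, 0.3]
}}

```text
time: 6.72
tool_pos: [585.2, -184.8, 242.2]
tcp_rot: [-179.9, -0.0, 77.4]
ft_force: [0.2, -0.6, -4.0]
finger_gap: 47.8
grip_force: 63.4
```

```bash
python3 - <<'E'
from h import *
np.set_printoptions(precision=1,suppress=True)
s=snap("scene","pics/scene2.png")
q=r.sense();print(q["time"],q["tool_pos"],q["tcp_rot"],q["ft_force"])
z=q["tool_pos"][2]-123.8
p=proj(s,[[586,-185,z+138],[586,-185,z],[586,-185,75]]);print(p)
u,v=p[1].astype(int)
a=cv2.resize(s["color"][v-75:v+45,u-70:u+70,::-1],None,fx=4,fy=4,interpolation=cv2.INTER_CUBIC);print(u-70,v-75)
cv2.imwrite("pics/c4.png",a)
E
```

```text
6.775 [ 585.2 -184.4  242.2] [-180.    -0.    77.4] [-0.4  0.4 -3.8]
[[347.1 129.3]
 [344.8 162.2]
 [344.1 171.8]]
274 87
```

View pics/c4.png

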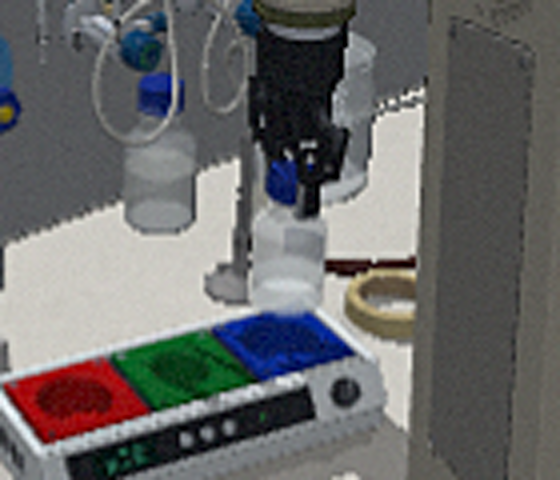

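>>> {"method": "apply_moves", "body": {
  "angular": [
    [0, 0, 0],
    [0, 0, 0],
    [0, 0, 0],
    [0, 0, 0],
    [0, 0, 0],
    [0, 0, 0],
    [0, 0, 0],
    [0, 0, 0],
    [0, 0, 0]
  ],
  "travel": [
    [0.02, -0.01, -0.5],
    [0, 0, -0.4],
    [0, 0, -0.2],
    [0, 0, -0.1],
    [0, 0, -0.1],
    [0, 0, -0.1],
    [0, 0, -0.1],
    [0, 0, -0.1],
    [0, 0, 0]
  ],
  "jaw": [0.3, 0.3, 0.3, 0.3, 0.3, 0.3, 0.3, 0.3, 0.3]
}}

```text
time: 7.9
tool_pos: [586.0, -185.5, 177.8]
tcp_rot: [-179.9, -0.0, 77.4]
ft_force: [0.4, 0.6, -3.7]
finger_gap: 47.6
grip_force: 63.7
```

>>> {"method": "apply_moves", "body": {
  "angular": [
    [0, 0, 0],
    [0, 0, 0],
    [0, 0, 0],
    [0, 0, 0],
    [0, 0, 0]
  ],
  "travel": [
    [0, 0, -0.1],
    [0, 0, -0.05],
    [0, 0, -0.05],
    [0, 0, -0.02],
    [0, 0, 0]
  ],
  "jaw": [0.3, 0.3, 0.3, 0.3, 0.3]
}}

```text
time: 8.52
tool_pos: [586.3, -185.6, 169.5]
tcp_rot: [-180.0, -0.0, 77.4]
ft_force: [-0.4, -0.7, -4.1]
finger_gap: 48.0
grip_force: 63.7
```

>>> {"method": "apply_moves", "body": {
  "angular": [
    [0, 0, 0],
    [0, 0, 0],
    [0, 0, 0],
    [0, 0, 0]
  ],
  "travel": [
    [0, 0, -0.02],
    [0, 0, -0.02],
    [0, 0, -0.02],
    [0, 0, 0]
  ],
  "jaw": [0.3, 0.3, 0.3, 0.3]
}}

```text
time: 9.02
tool_pos: [586.4, -185.7, 168.9]
tcp_rot: [180.0, 0.0, 77.4]
ft_force: [-5.2, 2.1, 8.3]
finger_gap: 47.9
grip_force: 64.9
```

>>> {"method": "apply_moves", "body": {
  "angular": [
    [0, 0, 0],
    [0, 0, 0],
    [0, 0, 0],
    [0, 0, 0],
    [0, 0, 0],
    [0, 0, 0],
    [0, 0, 0],
    [0, 0, 0],
    [0, 0, 0],
    [0, 0, 0],
    [0, 0, 0],
    [0, 0, 0],
    [0, 0, 0],
    [0, 0, 0],
    [0, 0, 0],
    [0, 0, 0]
  ],
  "travel": [
    [0, 0, 0],
    [0, 0, 0],
    [0, 0, 0],
    [0, 0, 0],
    [0, 0, 0],
    [0, 0, 0.3],
    [0, 0, 0.6],
    [0, 0, 0.8],
    [0, 0, 0.5],
    [-0.33, -0.9, 0],
    [-0.36, -0.9, 0],
    [-0.36, -0.9, 0],
    [-0.36, -0.9, 0],
    [-0.36, -0.9, 0],
    [-0.37, -0.92, 0],
    [0, 0, 0]
  ],
  "jaw": [0.7, 0.8, 1, 1, 1, 1, 1, 1, 1, 1, 1, 1, 1, 1, 1, 1]
}}

```text
time: 11.02
tool_pos: [499.2, -404.9, 255.1]
tcp_rot: [-180.0, 0.0, 77.2]
ft_force: [-0.1, 0.9, -0.1]
finger_gap: 85.6
grip_force: 0.0
```

```bash
python3 - <<'E'
from h import *
np.set_printoptions(precision=1,suppress=True)
s=snap("scene");t=snap("top")
q=r.sense();print(q["time"],q["tool_pos"],q["tcp_rot"],q["ft_force"])
a=cv2.resize(s["color"][90:200,290:420,::-1],None,fx=4,fy=4,interpolation=cv2.INTER_CUBIC)
b=cv2.resize(t["color"][140:210,340:450,::-1],None,fx=2.5,fy=2.5,interpolation=cv2.INTER_CUBIC)
w=np.zeros((440,800,3),np.uint8);w[:,:520]=a;w[:b.shape[0],522:522+b.shape[1]]=b
cv2.imwrite("pics/c5.png",w)
p=proj(s,[[586,-185,183],[586,-185,75]]);print(p,onz(s,400.4,151.7,120))
E
```

```text
11.125 [ 500.6 -402.4  255.1] [-180.    -0.    77.3] [ 0.  -0.3  0.4]
[[345.8 147.2]
 [344.1 171.8]] [ 503.6 -412.   120. ]
```

View pics/c5.png

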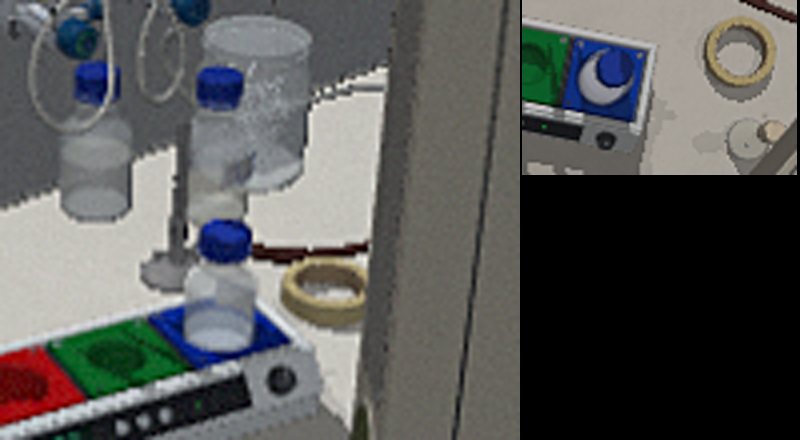

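The bottle stands upright in the blue bore, with its cap centre at about (346,148). Next is the flask.

>>> {"method": "apply_moves", "body": {
  "angular": [
    [0, 0, 0],
    [0, 0, 0],
    [0, 0, 0],
    [0, 0, 0],
    [0, 0, 0],
    [0, 0, 0],
    [0, 0, 0],
    [0, 0, 0],
    [0, 0, 0],
    [0, 0, 0],
    [0, 0, 0],
    [0, 0, 0],
    [0, 0, 0],
    [0, 0, 0],
    [0, 0, 0]
  ],
  "travel": [
    [0.01, 0, -0.7],
    [0, 0, -0.8],
    [0, 0, -0.8],
    [0, 0, -0.7],
    [0, 0, -0.5],
    [0, 0, -0.35],
    [0, 0, 0],
    [0, 0, 0],
    [0, 0, 0],
    [0, 0, 0],
    [0, 0, 0],
    [0, 0, 0],
    [0, 0, 0],
    [0, 0, 0],
    [0, 0, 0]
  ],
  "jaw": [1, 1, 1, 1, 1, 1, 1, 0.6, 0.4, 0.2, 0.1, 0.1, 0.1, 0.1, 0.1],
  "force": 40
}}

```text
time: 13.0
tool_pos: [501.5, -402.8, 102.0]
tcp_rot: [179.9, 0.0, 77.4]
ft_force: [0.4, 0.7, 6.0]
finger_gap: 29.5
grip_force: 37.2
```

>>> {"method": "apply_moves", "body": {
  "angular": [
    [0, 0, 0],
    [0, 0, 0],
    [0, 0, 0],
    [0, 0, 0],
    [0, 0, 0],
    [0, 0, 0],
    [0, 0, 0],
    [0, 0, 0],
    [0, 0, 0],
    [0, 0, 0],
    [0, 0, 0],
    [0, 0, 0],
    [0, 0, 0],
    [0, 0, 0],
    [0, 0, 0],
    [0, 0, 0],
    [0, 0, 0],
    [0, 0, 0],
    [0, 0, 0],
    [0, 0, 0]
  ],
  "travel": [
    [0, 0, 0.2],
    [0, 0, 0.6],
    [0, 0, 0.8],
    [0, 0, 0.8],
    [0, 0, 0.4],
    [-0.1, 0.9, 0],
    [-0.1, 0.9, 0],
    [-0.1, 0.9, 0],
    [-0.1, 0.9, 0],
    [-0.1, 0.9, 0],
    [-0.1, 0.9, 0],
    [-0.1, 0.9, 0],
    [-0.1, 0.9, 0],
    [-0.1, 0.9, 0],
    [0.85, 0.53, 0],
    [0.85, 0.53, 0],
    [0.85, 0.53, 0],
    [0.85, 0.53, 0],
    [0.82, 0.54, 0],
    [0, 0, 0]
  ],
  "jaw": [0.1, 0.1, 0.1, 0.1, 0.1, 0.1, 0.1, 0.1, 0.1, 0.1, 0.1, 0.1, 0.1, 0.1, 0.1, 0.1, 0.1, 0.1, 0.1, 0.1]
}}

```text
time: 15.5
tool_pos: [634.5, 29.6, 211.1]
tcp_rot: [-179.9, 0.0, 77.5]
ft_force: [-0.6, 0.1, -1.7]
finger_gap: 29.3
grip_force: 38.7
```

```bash
python3 - <<'E'
from h import *
np.set_printoptions(precision=1,suppress=True)
s=snap("scene");t=snap("top")
q=r.sense();print(q["time"],q["tool_pos"],q["tcp_rot"],q["ft_force"],q["finger_gap"])
z=q["tool_pos"][2]-102
print(proj(s,[[634.3,28,z+134],[634.3,28,z+34],[634.3,28,z],[634.3+31,28,z],[634.3-31,28,z]]))
a=cv2.resize(s["color"][90:220,240:350,::-1],None,fx=4.5,fy=4.5,interpolation=cv2.INTER_CUBIC)
cv2.imwrite("pics/c6.png",a)
E
```

```text
15.6 [633.2  28.1 211.8] [-179.9    0.    77.4] [-0.8  0.1 -0.9] 29.360811995199267
[[291.6 145.4]
 [292.2 170.3]
 [292.4 178.2]
 [287.2 174.5]
 [297.7 182.1]]
```

View pics/c6.png

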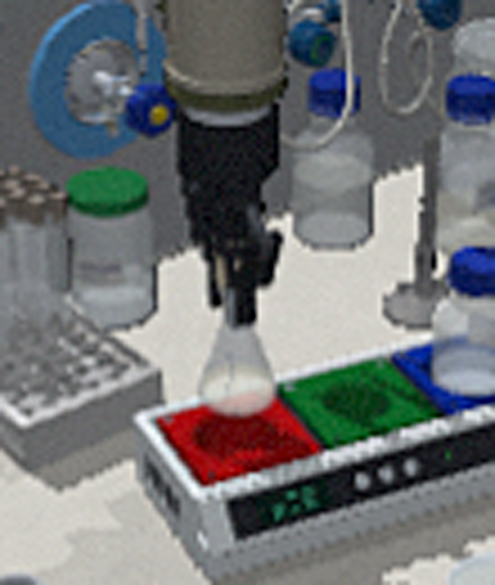

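Flask hangs upright, base centred at about u=292.7, as predicted. Lowering it into the red bore.

>>> {"method": "apply_moves", "body": {
  "angular": [
    [0, 0, 0],
    [0, 0, 0],
    [0, 0, 0],
    [0, 0, 0],
    [0, 0, 0],
    [0, 0, 0],
    [0, 0, 0],
    [0, 0, 0],
    [0, 0, 0],
    [0, 0, 0],
    [0, 0, 0]
  ],
  "travel": [
    [0.02, 0, -0.4],
    [0, 0, -0.35],
    [0, 0, -0.1],
    [0, 0, -0.1],
    [0, 0, -0.1],
    [0, 0, -0.1],
    [0, 0, -0.1],
    [0, 0, -0.1],
    [0, 0, -0.1],
    [0, 0, -0.05],
    [0, 0, 0]
  ],
  "jaw": [0.1, 0.1, 0.1, 0.1, 0.1, 0.1, 0.1, 0.1, 0.1, 0.1, 0.1]
}}

```text
time: 16.98
tool_pos: [634.6, 28.0, 152.9]
tcp_rot: [-180.0, 0.0, 77.4]
ft_force: [-0.4, 0.6, -1.3]
finger_gap: 29.3
grip_force: 38.8
```

Underside should be near 51.

>>> {"method": "apply_moves", "body": {
  "angular": [
    [0, 0, 0],
    [0, 0, 0],
    [0, 0, 0],
    [0, 0, 0],
    [0, 0, 0]
  ],
  "travel": [
    [0, 0, -0.05],
    [0, 0, -0.05],
    [0, 0, -0.03],
    [0, 0, -0.02],
    [0, 0, 0]
  ],
  "jaw": [0.1, 0.1, 0.1, 0.1, 0.1]
}}

```text
time: 17.6
tool_pos: [634.7, 28.0, 147.1]
tcp_rot: [180.0, -0.0, 77.4]
ft_force: [-0.7, 0.9, -1.4]
finger_gap: 29.3
grip_force: 38.8
```

>>> {"method": "apply_moves", "body": {
  "angular": [
    [0, 0, 0],
    [0, 0, 0],
    [0, 0, 0],
    [0, 0, 0]
  ],
  "travel": [
    [0, 0, -0.02],
    [0, 0, -0.02],
    [0, 0, -0.02],
    [0, 0, 0]
  ],
  "jaw": [0.1, 0.1, 0.1, 0.1]
}}

```text
time: 18.1
tool_pos: [635.3, 28.1, 147.0]
tcp_rot: [179.9, -0.0, 77.4]
ft_force: [-5.4, 1.3, 12.7]
finger_gap: 29.3
grip_force: 39.0
```

>>> {"method": "apply_moves", "body": {
  "angular": [
    [0, 0, 0],
    [0, 0, 0],
    [0, 0, 0],
    [0, 0, 0],
    [0, 0, 0],
    [0, 0, 0],
    [0, 0, 0],
    [0, 0, 0],
    [0, 0, 0],
    [0, 0, 0],
    [0, 0, 0],
    [0, 0, 0],
    [0, 0, 0],
    [0, 0, 0],
    [0, 0, 0],
    [0, 0, 0],
    [0, 0, 0]
  ],
  "travel": [
    [0, 0, 0],
    [0, 0, 0],
    [0, 0, 0],
    [0, 0, 0],
    [0, 0, 0],
    [0, 0, 0.3],
    [0, 0, 0.7],
    [0, 0, 0.8],
    [0, 0, 0.8],
    [0, 0, 0.2],
    [-0.22, 0.99, 0],
    [-0.22, 0.99, 0],
    [-0.22, 0.99, 0],
    [-0.22, 0.99, 0],
    [-0.22, 0.99, 0],
    [-0.24, 1, 0],
    [0, 0, 0]
  ],
  "jaw": [0.3, 0.5, 0.8, 1, 1, 1, 1, 1, 1, 1, 1, 1, 1, 1, 1, 1, 1]
}}

```text
time: 20.23
tool_pos: [579.6, 268.7, 255.5]
tcp_rot: [-179.9, 0.0, 77.6]
ft_force: [-0.2, -0.2, -0.1]
finger_gap: 85.5
grip_force: 0.0
```

```bash
python3 - <<'E'
from h import *
np.set_printoptions(precision=1,suppress=True)
s=snap("scene");t=snap("top")
q=r.sense();print(q["time"],q["tool_pos"],q["tcp_rot"],q["ft_force"],q["finger_gap"])
a=cv2.resize(s["color"][100:260,220:370,::-1],None,fx=3.5,fy=3.5,interpolation=cv2.INTER_CUBIC)
b=cv2.resize(t["color"][140:220,290:395,::-1],None,fx=2.5,fy=2.5,interpolation=cv2.INTER_CUBIC)
w=np.zeros((560,800,3),np.uint8);w[:,:525]=a;w[:b.shape[0],530:530+b.shape[1]]=b
cv2.imwrite("pics/c7.png",w)
print(proj(s,[[581.5,267,70],[581.5,267,0],[634.5,28,186],[586,-185,183]]))
E
```

```text
20.325 [580.7 266.1 255.7] [-179.9    0.1   77.4] [-0.9  1.1  0.3] 85.0792067089938
[[244.1 221.3]
 [246.1 237.2]
 [291.9 160. ]
 [345.8 147.2]]
```

View pics/c7.png

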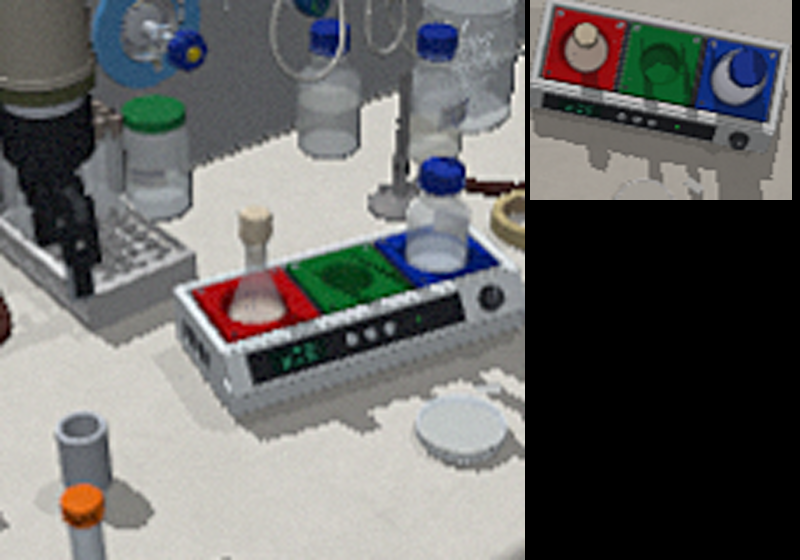

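The flask is seated in red and the bottle in blue. The sleeve rim is at about (243.5,222), matching the prediction. Next I grip the sleeve.

>>> {"method": "apply_moves", "body": {
  "angular": [
    [0, 0, 0],
    [0, 0, 0],
    [0, 0, 0],
    [0, 0, 0],
    [0, 0, 0],
    [0, 0, 0],
    [0, 0, 0],
    [0, 0, 0],
    [0, 0, 0],
    [0, 0, 0],
    [0, 0, 0],
    [0, 0, 0],
    [0, 0, 0],
    [0, 0, 0]
  ],
  "travel": [
    [0.02, 0.02, -0.8],
    [0, 0, -0.9],
    [0, 0, -0.9],
    [0, 0, -0.8],
    [0, 0, -0.8],
    [0, 0, -0.4],
    [0, 0, -0.24],
    [0, 0, 0],
    [0, 0, 0],
    [0, 0, 0],
    [0, 0, 0],
    [0, 0, 0],
    [0, 0, 0],
    [0, 0, 0]
  ],
  "jaw": [1, 1, 1, 1, 1, 1, 1, 1, 0.7, 0.5, 0.3, 0.3, 0.3, 0.3],
  "force": 50
}}

```text
time: 22.08
tool_pos: [582.8, 267.3, 64.7]
tcp_rot: [179.9, -0.1, 77.4]
ft_force: [-1.0, -0.5, 5.6]
finger_gap: 46.9
grip_force: 51.7
```

>>> {"method": "apply_moves", "body": {
  "angular": [
    [0, 0, 0],
    [0, 0, 0],
    [0, 0, 0],
    [0, 0, 0],
    [0, 0, 0],
    [0, 0, 0],
    [0, 0, 0],
    [0, 0, 0],
    [0, 0, 0],
    [0, 0, 0],
    [0, 0, 0],
    [0, 0, 0],
    [0, 0, 0],
    [0, 0, 0],
    [0, 0, 0],
    [0, 0, 0],
    [0, 0, 0],
    [0, 0, 0],
    [0, 0, 0],
    [0, 0, 0]
  ],
  "travel": [
    [0, 0, 0.2],
    [0, 0, 0.6],
    [0, 0, 0.8],
    [0, 0, 0.8],
    [0, 0, 0.35],
    [-0.45, -0.9, 0],
    [-0.45, -0.9, 0],
    [-0.45, -0.9, 0],
    [-0.45, -0.9, 0],
    [-0.45, -0.9, 0],
    [-0.45, -0.9, 0],
    [0, -0.86, 0],
    [0, -0.86, 0],
    [0, -0.86, 0],
    [0.85, -0.17, 0],
    [0.85, -0.17, 0],
    [0.85, -0.17, 0],
    [0.84, -0.17, 0],
    [0, 0, 0],
    [0, 0, 0]
  ],
  "jaw": [0.3, 0.3, 0.3, 0.3, 0.3, 0.3, 0.3, 0.3, 0.3, 0.3, 0.3, 0.3, 0.3, 0.3, 0.3, 0.3, 0.3, 0.3, 0.3, 0.3]
}}

```text
time: 24.58
tool_pos: [608.6, -79.4, 172.0]
tcp_rot: [-179.9, 0.0, 77.4]
ft_force: [-0.0, 0.7, -1.5]
finger_gap: 47.5
grip_force: 52.1
```

```bash
python3 - <<'E'
from h import *
np.set_printoptions(precision=1,suppress=True)
s=snap("scene");t=snap("top")
q=r.sense();print(q["time"],q["tool_pos"],q["tcp_rot"],q["ft_force"],q["finger_gap"])
z=q["tool_pos"][2]-64
print(proj(s,[[610.3,-79,z+70],[610.3,-79,z+20],[610.3,-79,z]]))
a=cv2.resize(s["color"][100:210,260:370,::-1],None,fx=5,fy=5,interpolation=cv2.INTER_CUBIC)
cv2.imwrite("pics/c8.png",a)
E
```

```text
24.675 [608.6 -79.3 172.8] [-179.9    0.    77.4] [-1.  -0.2 -1.3] 47.43634388131203
[[319.8 154.7]
 [319.5 166.6]
 [319.3 171.1]]
```

View pics/c8.png

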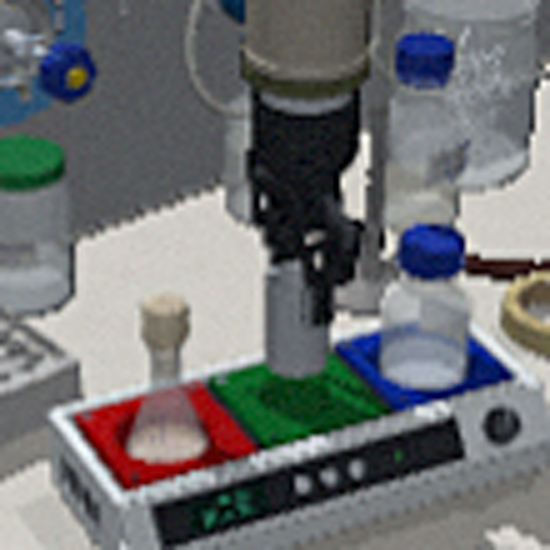

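Sleeve is upright at u≈319.3, matching the bore axis. Lowering it.

>>> {"method": "apply_moves", "body": {
  "angular": [
    [0, 0, 0],
    [0, 0, 0],
    [0, 0, 0],
    [0, 0, 0],
    [0, 0, 0],
    [0, 0, 0],
    [0, 0, 0],
    [0, 0, 0],
    [0, 0, 0],
    [0, 0, 0],
    [0, 0, 0]
  ],
  "travel": [
    [0.04, 0.01, -0.4],
    [0, 0, -0.3],
    [0, 0, -0.1],
    [0, 0, -0.1],
    [0, 0, -0.1],
    [0, 0, -0.1],
    [0, 0, -0.1],
    [0, 0, -0.1],
    [0, 0, -0.1],
    [0, 0, -0.05],
    [0, 0, 0]
  ],
  "jaw": [0.3, 0.3, 0.3, 0.3, 0.3, 0.3, 0.3, 0.3, 0.3, 0.3, 0.3]
}}

```text
time: 26.05
tool_pos: [611.7, -81.2, 116.0]
tcp_rot: [179.9, 0.1, 77.3]
ft_force: [-0.9, -7.9, 1.9]
finger_gap: 47.6
grip_force: 55.4
```

>>> {"method": "apply_moves", "body": {
  "angular": [
    [0, 0, 0],
    [0, 0, 0],
    [0, 0, 0]
  ],
  "travel": [
    [0, -0.06, 0],
    [0, -0.02, 0],
    [0, 0, 0]
  ],
  "jaw": [0.3, 0.3, 0.3]
}}

```text
time: 26.42
tool_pos: [611.2, -82.5, 115.2]
tcp_rot: [180.0, 0.0, 77.4]
ft_force: [0.5, -2.8, -0.4]
finger_gap: 47.5
grip_force: 55.1
```

>>> {"method": "apply_moves", "body": {
  "angular": [
    [0, 0, 0],
    [0, 0, 0],
    [0, 0, 0],
    [0, 0, 0]
  ],
  "travel": [
    [0, -0.04, -0.05],
    [0, 0, -0.05],
    [0, 0, -0.03],
    [0, 0, 0]
  ],
  "jaw": [0.3, 0.3, 0.3, 0.3]
}}

```text
time: 26.92
tool_pos: [610.9, -83.8, 109.6]
tcp_rot: [-180.0, -0.0, 77.4]
ft_force: [0.3, 0.3, -2.0]
finger_gap: 47.7
grip_force: 55.0
```

>>> {"method": "apply_moves", "body": {
  "angular": [
    [0, 0, 0],
    [0, 0, 0],
    [0, 0, 0],
    [0, 0, 0]
  ],
  "travel": [
    [0, 0, -0.02],
    [0, 0, -0.02],
    [0, 0, -0.02],
    [0, 0, 0]
  ],
  "jaw": [0.3, 0.3, 0.3, 0.3]
}}

```text
time: 27.42
tool_pos: [611.3, -83.6, 109.1]
tcp_rot: [180.0, -0.0, 77.4]
ft_force: [-6.4, 3.2, 11.1]
finger_gap: 47.4
grip_force: 56.5
```

>>> {"method": "apply_moves", "body": {
  "angular": [
    [0, 0, 0],
    [0, 0, 0],
    [0, 0, 0],
    [0, 0, 0],
    [0, 0, 0],
    [0, 0, 0],
    [0, 0, 0],
    [0, 0, 0],
    [0, 0, 0],
    [0, 0, 0],
    [0, 0, 0],
    [0, 0, 0],
    [0, 0, 0],
    [0, 0, 0],
    [0, 0, 0],
    [0, 0, 0],
    [0, 0, 0],
    [0, 0, 0],
    [0, 0, 0],
    [0, 0, 0]
  ],
  "travel": [
    [0, 0, 0],
    [0, 0, 0],
    [0, 0, 0],
    [0, 0, 0],
    [0, 0, 0.4],
    [0, 0, 0.8],
    [0, 0, 0.9],
    [0, 0, 0.9],
    [0, 0, 0.75],
    [-0.35, 0.97, 0],
    [-0.35, 0.97, 0],
    [-0.35, 0.97, 0],
    [-0.35, 0.97, 0],
    [-0.35, 0.97, 0],
    [-0.35, 0.97, 0],
    [-0.35, 0.97, 0],
    [-0.35, 0.97, 0],
    [-0.35, 0.97, 0],
    [-0.35, 0.97, 0],
    [-0.35, 1, 0]
  ],
  "jaw": [0.7, 0.9, 1, 1, 1, 1, 1, 1, 1, 1, 1, 1, 1, 1, 1, 1, 1, 1, 1, 1]
}}

```text
time: 29.92
tool_pos: [456.7, 345.3, 259.1]
tcp_rot: [179.9, -0.1, 77.4]
ft_force: [1.2, -0.3, 0.4]
finger_gap: 85.2
grip_force: 0.0
```

```bash
python3 - <<'E'
from h import *
np.set_printoptions(precision=1,suppress=True)
s=snap("scene");t=snap("top")
q=r.sense();print(q["time"],q["tool_pos"],q["tcp_rot"],q["ft_force"],q["finger_gap"])
a=cv2.resize(s["color"][120:270,220:370,::-1],None,fx=3.5,fy=3.5,interpolation=cv2.INTER_CUBIC)
b=cv2.resize(t["color"][140:200,300:355,::-1],None,fx=5,fy=5,interpolation=cv2.INTER_CUBIC)
w=np.zeros((525,800,3),np.uint8);w[:,:525]=a;w[:b.shape[0],525:525+b.shape[1]]=b
cv2.imwrite("pics/c9.png",w)
print(proj(s,[[610.5,-79,115],[610.5,-79,75]]),proj(t,[[610.5,-79,115],[610.5,-79,75]]))
m,_,st=mask(s,'orange',(225,228,262,262));print(hullc(m),st,onz(s,*hullc(m),105))
E
```

```text
30.025 [455.5 347.4 258.9] [180.   -0.1  77.6] [ 0.4  0.2 -0.3] 85.48716931911095
[[319.3 169.7]
 [319.1 178.7]] [[342.6 163.4]
 [341.8 165.3]]
(243.08103975535167, 244.36850152905197) [237 239  13  12 120] [457.2 343.9 105. ]
```

View pics/c9.png

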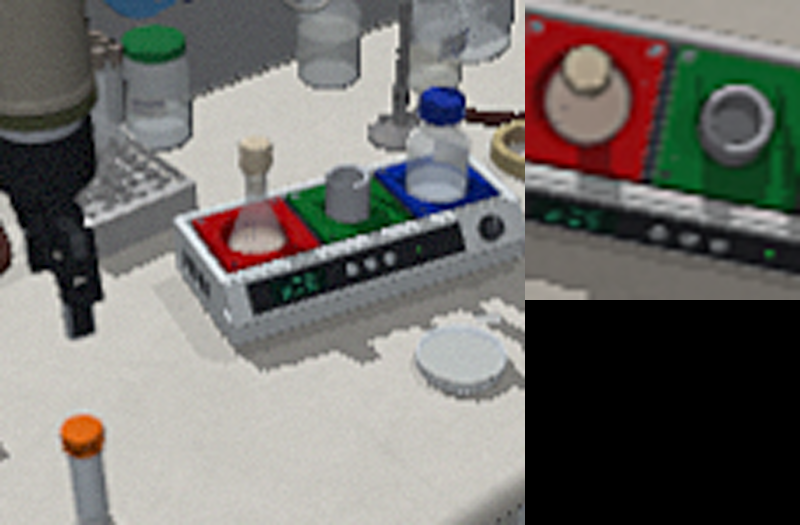

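Sleeve stands in green with flask and bottle seated, and the tube cap is at (243.1,244.4). Next I grip the tube and measure the sleeve rim numerically.

>>> {"method": "apply_moves", "body": {
  "angular": [
    [0, 0, 0],
    [0, 0, 0],
    [0, 0, 0],
    [0, 0, 0],
    [0, 0, 0],
    [0, 0, 0],
    [0, 0, 0],
    [0, 0, 0],
    [0, 0, 0],
    [0, 0, 0],
    [0, 0, 0],
    [0, 0, 0],
    [0, 0, 0],
    [0, 0, 0]
  ],
  "travel": [
    [0, 0, 0],
    [0, -0.01, -0.8],
    [0, 0, -0.9],
    [0, 0, -0.9],
    [0, 0, -0.7],
    [0, 0, -0.4],
    [0, 0, 0],
    [0, 0, 0],
    [0, 0, 0],
    [0, 0, 0],
    [0, 0, 0],
    [0, 0, 0],
    [0, 0, 0],
    [0, 0, 0]
  ],
  "jaw": [1, 1, 1, 1, 1, 1, 1, 0.7, 0.5, 0.3, 0.2, 0.1, 0.1, 0.1],
  "force": 40
}}

```text
time: 31.78
tool_pos: [457.7, 344.2, 110.7]
tcp_rot: [179.9, -0.1, 77.4]
ft_force: [-0.8, -0.6, 5.6]
finger_gap: 33.1
grip_force: 39.7
```

```bash
python3 - <<'E'
from h import *
np.set_printoptions(precision=1,suppress=True)
for n,b in(("top",(333,155,352,174)),("scene",(310,166,330,186))):
    s=snap(n);h=cv2.cvtColor(s["color"],cv2.COLOR_RGB2HSV);x0,y0,x1,y1=b
    m=(h[y0:y1,x0:x1,1]<70).astype(np.uint8)
    k,l,st,c=cv2.connectedComponentsWithStats(m);i=1+np.argmax(st[1:,4]);f=cv2.moments(cv2.convexHull(np.argwhere(l==i)[:,::-1].astype(np.float32)))
    u,v=f['m10']/f['m00']+x0,f['m01']/f['m00']+y0
    print(n,u,v,st[i],onz(s,u,v,95),proj(s,[610.5,-79,95]))
    print(m)
q=r.sense();print(q["time"],q["tool_pos"],q["finger_gap"])
E
```

```text
top 341.69573643410854 164.41472868217053 [  2   2  15  16 190] [610.3 -77.3  95. ] [[342.2 164.4]]
[[0 0 0 0 0 0 0 0 0 0 0 0 0 0 0 0 0 0 0]
 [0 0 0 0 0 0 0 0 0 0 0 0 0 0 0 0 0 0 0]
 [0 0 0 0 0 0 0 1 1 1 1 1 1 0 0 0 0 0 0]
 [0 0 0 0 0 1 1 1 1 1 1 1 1 1 0 0 0 0 0]
 [0 0 0 0 1 1 1 1 1 1 1 1 1 1 1 0 0 0 0]
 [0 0 0 1 1 1 1 1 1 1 1 1 1 1 1 1 0 0 0]
 [0 0 1 1 1 1 1 1 1 1 1 1 1 1 1 1 0 0 0]
 [0 0 1 1 1 1 1 1 1 1 1 1 1 1 1 1 1 0 0]
 [0 0 1 1 1 1 1 1 1 1 1 1 1 1 1 1 1 0 0]
 [0 0 1 1 1 1 1 1 1 1 1 1 1 1 1 1 1 0 0]
 [0 0 1 1 1 1 1 1 1 1 1 1 1 1 1 1 1 0 0]
 [0 0 1 1 1 1 1 1 1 1 1 1 1 1 1 1 0 0 0]
 [0 0 1 1 1 1 1 1 1 1 1 1 1 1 1 1 0 0 0]
 [0 0 1 1 1 1 1 1 1 1 1 1 1 1 1 0 0 0 0]
 [0 0 0 1 1 1 1 1 1 1 1 1 1 1 0 0 0 0 0]
 [0 0 0 1 1 1 1 1 1 1 1 1 1 1 0 0 0 0 0]
 [0 0 0 0 1 1 1 1 1 1 1 1 1 0 0 0 0 0 0]
 [0 0 0 0 0 0 1 1 1 1 1 0 0 0 0 0 0 0 0]
 [0 0 0 0 0 0 0 0 0 0 0 0 0 0 0 0 0 0 0]]
scene 318.99676375404533 173.41618122977346 [  0   0  20  18 253] [615.3 -82.   95. ] [[319.2 174.2]]
[[1 1 1 1 1 1 1 1 1 1 1 1 1 1 1 1 1 1 1 1]
 [1 1 1 1 1 1 1 1 1 1 1 1 1 1 1 1 1 1 1 1]
 [1 1 1 1 1 1 1 1 1 1 1 1 1 1 1 1 1 1 0 1]
 [1 1 1 1 1 1 1 1 1 1 1 1 1 1 1 1 1 0 0 0]
 [1 1 1 1 1 1 1 1 1 1 1 1 1 1 1 1 1 0 0 0]
 [1 1 1 1 1 1 1 1 1 1 1 1 1 1 1 1 0 0 0 0]
 [1 1 1 1 1 1 1 1 1 1 1 1 1 1 1 1 0 0 0 0]
 [0 0 0 1 1 1 1 1 1 1 1 1 1 1 1 1 0 0 0 0]
 [0 0 0 1 1 1 1 1 1 1 1 1 1 1 1 1 0 0 0 0]
 [0 0 0 1 1 1 1 1 1 1 1 1 1 1 1 1 0 0 0 0]
 [0 0 0 1 1 1 1 1 1 1 1 1 1 1 1 1 0 0 0 0]
 [0 0 0 1 1 1 1 1 1 1 1 1 1 1 1 0 0 0 0 0]
 [0 0 0 1 1 1 1 1 1 1 1 1 1 1 1 1 0 0 0 0]
 [0 0 0 1 1 1 1 1 1 1 1 1 1 1 1 1 0 0 0 0]
 [0 0 0 1 1 1 1 1 1 1 1 1 1 1 1 0 0 0 0 0]
 [0 0 0 1 1 1 1 1 1 1 1 1 1 1 1 0 0 0 0 0]
 [0 0 0 0 0 1 1 1 1 1 1 1 1 1 1 0 0 0 0 0]
 [0 0 0 0 0 0 0 0 1 1 1 1 0 0 0 0 0 0 0 0]
 [0 0 0 0 0 0 0 0 0 0 0 0 0 0 0 0 0 0 0 0]
 [0 0 0 0 0 0 0 0 0 0 0 0 0 0 0 0 0 0 0 1]]
31.875 [457.7 344.2 110.7] 33.36446784016116
```

>>> {"method": "apply_moves", "body": {
  "angular": [
    [0, 0, 0],
    [0, 0, 0],
    [0, 0, 0],
    [0, 0, 0],
    [0, 0, 0],
    [0, 0, 0],
    [0, 0, 0],
    [0, 0, 0],
    [0, 0, 0],
    [0, 0, 0],
    [0, 0, 0],
    [0, 0, 0],
    [0, 0, 0],
    [0, 0, 0],
    [0, 0, 0],
    [0, 0, 0],
    [0, 0, 0],
    [0, 0, 0],
    [0, 0, 0],
    [0, 0, 0]
  ],
  "travel": [
    [0, 0, 0.3],
    [0, 0, 0.6],
    [0, 0, 0.9],
    [0, 0, 0.9],
    [0, 0, 0.68],
    [0.06, -0.98, 0],
    [0.06, -0.98, 0],
    [0.06, -0.98, 0],
    [0.06, -0.98, 0],
    [0.06, -0.98, 0],
    [0.06, -0.98, 0],
    [0.06, -0.98, 0],
    [0.06, -0.98, 0],
    [0.06, -0.98, 0],
    [0.06, -0.98, 0],
    [0.8, -0.19, 0],
    [0.8, -0.19, 0],
    [0.8, -0.19, 0],
    [0.82, -0.19, 0],
    [0, 0, 0]
  ],
  "jaw": [0.1, 0.1, 0.1, 0.1, 0.1, 0.1, 0.1, 0.1, 0.1, 0.1, 0.1, 0.1, 0.1, 0.1, 0.1, 0.1, 0.1, 0.1, 0.1, 0.1]
}}

```text
time: 34.38
tool_pos: [610.8, -79.2, 244.1]
tcp_rot: [-179.9, 0.0, 77.4]
ft_force: [0.1, 0.4, -0.8]
finger_gap: 33.5
grip_force: 40.0
```

>>> {"method": "apply_moves", "body": {
  "angular": [
    [0, 0, 0],
    [0, 0, 0]
  ],
  "travel": [
    [0, 0, 0],
    [0, 0, 0]
  ],
  "jaw": [0.1, 0.1]
}}

```text
time: 34.62
tool_pos: [609.2, -78.6, 245.2]
tcp_rot: [180.0, 0.0, 77.4]
ft_force: [-0.7, 0.1, 0.1]
finger_gap: 33.3
grip_force: 40.0
```

```bash
python3 - <<'E'
from h import *
np.set_printoptions(precision=1,suppress=True)
s=snap("scene")
q=r.sense();print(q["time"],q["tool_pos"],q["tcp_rot"],q["ft_force"],q["finger_gap"])
z=q["tool_pos"][2]-110.7
print(z,proj(s,[[610.5,-78,z+85],[610.5,-78,z],[610.5,-78,115],[610.5,-78,75]]))
a=cv2.resize(s["color"][110:200,275:365,::-1],None,fx=6,fy=6,interpolation=cv2.INTER_CUBIC)
cv2.imwrite("pics/c10.png",a)
E
```

```text
34.675 [609.3 -78.6 245.3] [180.    0.   77.4] [ 0.4 -0.5 -1.1] 32.693776176453895
134.55084019722813 [[319.8 144.8]
 [319.3 165.3]
 [319.1 169.8]
 [318.9 178.8]]
```

View pics/c10.png

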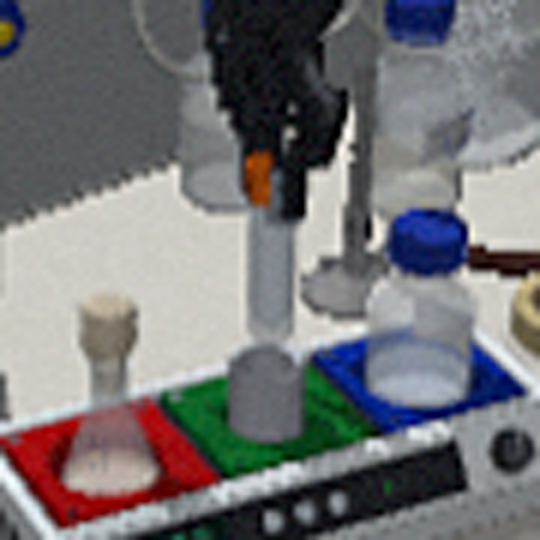

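The tube hangs upright, about half a pixel right of the sleeve axis at u≈319. I'll correct about 1 mm and lower it gently.

>>> {"method": "apply_moves", "body": {
  "angular": [
    [0, 0, 0],
    [0, 0, 0],
    [0, 0, 0],
    [0, 0, 0],
    [0, 0, 0],
    [0, 0, 0],
    [0, 0, 0]
  ],
  "travel": [
    [0.03, 0.02, -0.2],
    [0, 0, -0.2],
    [0, 0, -0.1],
    [0, 0, -0.1],
    [0, 0, -0.1],
    [0, 0, -0.1],
    [0, 0, 0]
  ],
  "jaw": [0.1, 0.1, 0.1, 0.1, 0.1, 0.1, 0.1]
}}

```text
time: 35.55
tool_pos: [610.9, -78.0, 212.2]
tcp_rot: [-180.0, 0.0, 77.4]
ft_force: [0.5, -0.4, 0.1]
finger_gap: 33.0
grip_force: 40.0
```

>>> {"method": "apply_moves", "body": {
  "angular": [
    [0, 0, 0],
    [0, 0, 0],
    [0, 0, 0],
    [0, 0, 0],
    [0, 0, 0],
    [0, 0, 0],
    [0, 0, 0]
  ],
  "travel": [
    [0, 0, -0.1],
    [0, 0, -0.1],
    [0, 0, -0.1],
    [0, 0, -0.1],
    [0, 0, -0.1],
    [0, 0, -0.1],
    [0, 0, 0]
  ],
  "jaw": [0.1, 0.1, 0.1, 0.1, 0.1, 0.1, 0.1]
}}

```text
time: 36.42
tool_pos: [610.8, -77.9, 188.1]
tcp_rot: [-179.9, -0.0, 77.4]
ft_force: [0.0, -0.4, -1.4]
finger_gap: 33.1
grip_force: 40.1
```

>>> {"method": "apply_moves", "body": {
  "angular": [
    [0, 0, 0],
    [0, 0, 0],
    [0, 0, 0],
    [0, 0, 0],
    [0, 0, 0],
    [0, 0, 0],
    [0, 0, 0],
    [0, 0, 0]
  ],
  "travel": [
    [0, 0, -0.1],
    [0, 0, -0.1],
    [0, 0, -0.1],
    [0, 0, -0.1],
    [0, 0, -0.1],
    [0, 0, -0.05],
    [0, 0, -0.03],
    [0, 0, 0]
  ],
  "jaw": [0.1, 0.1, 0.1, 0.1, 0.1, 0.1, 0.1, 0.1]
}}

```text
time: 37.42
tool_pos: [611.1, -78.0, 165.5]
tcp_rot: [-180.0, -0.0, 77.4]
ft_force: [-0.7, 0.1, -0.6]
finger_gap: 32.7
grip_force: 40.0
```

Underside is at about 55 and the floor at 51.

>>> {"method": "apply_moves", "body": {
  "angular": [
    [0, 0, 0],
    [0, 0, 0],
    [0, 0, 0],
    [0, 0, 0],
    [0, 0, 0]
  ],
  "travel": [
    [0, 0, -0.03],
    [0, 0, -0.03],
    [0, 0, -0.03],
    [0, 0, -0.03],
    [0, 0, 0]
  ],
  "jaw": [0.1, 0.1, 0.1, 0.1, 0.1]
}}

```text
time: 38.05
tool_pos: [611.4, -78.0, 161.8]
tcp_rot: [179.9, 0.0, 77.4]
ft_force: [-3.2, 0.6, 5.9]
finger_gap: 33.0
grip_force: 40.7
```

>>> {"method": "apply_moves", "body": {
  "angular": [
    [0, 0, 0],
    [0, 0, 0],
    [0, 0, 0],
    [0, 0, 0],
    [0, 0, 0],
    [0, 0, 0],
    [0, 0, 0],
    [0, 0, 0],
    [0, 0, 0],
    [0, 0, 0],
    [0, 0, 0],
    [0, 0, 0],
    [0, 0, 0],
    [0, 0, 0],
    [0, 0, 0],
    [0, 0, 0],
    [0, 0, 0],
    [0, 0, 0],
    [0, 0, 0],
    [0, 0, 0]
  ],
  "travel": [
    [0, 0, 0],
    [0, 0, 0],
    [0, 0, 0],
    [0, 0, 0],
    [0, 0, 0],
    [0, 0, 0.3],
    [0, 0, 0.6],
    [0, 0, 0.8],
    [0, 0, 0.8],
    [-0.1, 0.9, 0],
    [-0.4, 0.9, 0],
    [-0.4, 0.9, 0],
    [-0.4, 0.9, 0],
    [-0.4, 0.9, 0],
    [-0.4, 0.9, 0],
    [-0.4, 0.9, 0],
    [-0.4, 0.9, 0],
    [0, 0, 0],
    [0, 0, 0],
    [0, 0, 0]
  ],
  "jaw": [0.5, 0.7, 0.9, 1, 1, 1, 1, 1, 1, 1, 1, 1, 1, 1, 1, 1, 1, 1, 1, 1]
}}

```text
time: 40.55
tool_pos: [495.6, 209.2, 261.0]
tcp_rot: [180.0, 0.0, 77.3]
ft_force: [0.7, -1.1, -0.0]
finger_gap: 85.4
grip_force: 0.0
```

```bash
python3 - <<'E'
from h import *
np.set_printoptions(precision=1,suppress=True)
s=snap("scene");t=snap("top")
q=r.sense();print(q["time"],q["tool_pos"],q["ft_force"])
a=cv2.resize(s["color"][110:220,255:365,::-1],None,fx=4.5,fy=4.5,interpolation=cv2.INTER_CUBIC)
b=cv2.resize(t["color"][130:240,185:400,::-1],None,fx=1.4,fy=1.4,interpolation=cv2.INTER_CUBIC)
w=np.zeros((a.shape[0],800,3),np.uint8);w[:,:a.shape[1]]=a;w[:b.shape[0],497:497+b.shape[1]]=b[:,:303]
cv2.imwrite("pics/c11.png",w)
L=[hullc(mask(s,'orange',(305,140,335,175))[0]),hullc(mask(t,'orange',(330,145,360,180))[0])];print(tri(s,L[0],t,L[1]))
E
```

```text
40.65 [495.5 209.2 260.8] [ 0.1 -0.1 -0.2]
(array([611. , -77.6, 157.4]), np.float64(0.5255159177644818))
```

View pics/c11.png

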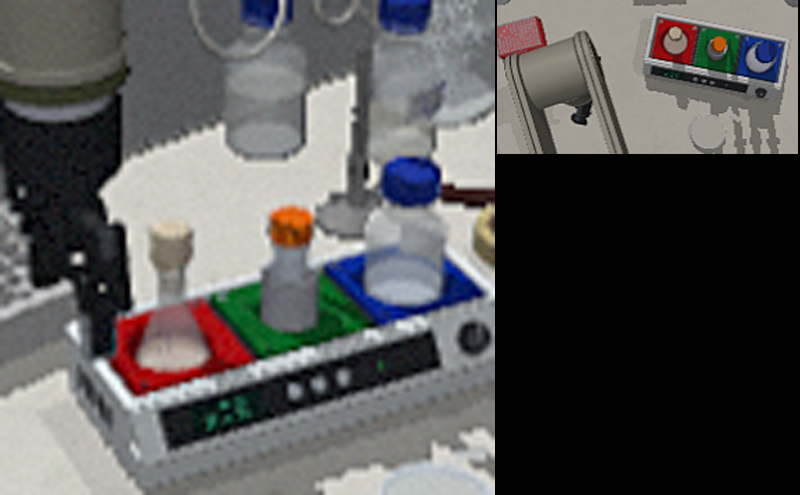

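All four are upright and seated. The tube cap triangulates to z≈157, against 156 expected, and the gripper is clear of everything.

```bash
python3 -c "
from bench import r
print(r.hand_in())"
```

```text
the job is handed in; nothing more can be done
None
```

The heater is loaded and handed in at about 41 s: the bottle is in blue, the flask in red, and the sleeve in green with the tube inside. All were lowered to floor contact and released upright, and I never moved the tip box or petri dish.

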